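# Lay out the parts of the class rover

### The arm

A 6-joint arm with a two-finger parallel gripper is mounted at the origin on the work surface. World frame = base frame: x ahead of the robot, y to its left, z up, the work surface at z = 0. Lengths are in m, angles in rad, forces in N, time in s.
With the tool pointing down it reaches from about 0.3 to 0.775 m from the base axis. Payload 14.6 kg.
Tool frame: the origin (TCP) lies midway between the tips of the shut fingers; the grasp point (between the pads) lies 19 mm behind it (ctrl.grip_depth is the distance from the TCP to the grasp point, in m); z points along the fingers, x is the direction in which the jaws open and shut, and the axes are right-handed (so a half turn about z gives the same grasp; the last joint's range is limited). The gripper opens to 94 mm and grips with 3 to 60 N. Pads are 16 mm wide; open, the fingers measure 119 mm over their backs; the gripper's body (75 mm by 177 mm) begins 78 mm behind the grasp point.
Start: joints at [-1.277, 0.3, 1.521, -0, 1.321, -0.067], TCP at [0.194, -0.515, 0.205] pointing down, gripper open.
Joint ranges: [-3.03, 3.03], [-0.79, 2.21], [0.23, 2.52], [-1.04, 4.18], [0, 3.07], [-2.55, 2.55]. Speed limits (rad/s): [2.22, 2.22, 2.57, 3.14, 3.14, 3.14].

### API

Orientations are given as [roll, pitch, yaw] about the fixed x, y, z axes, in that order (R = Rz(yaw) Ry(pitch) Rx(roll)).
In Python, from station import ctrl gives the robot as it stands.
- The arm moves only by the tool play_rows, never from a script. Its argument "steps" is a list that holds one entry, the list of rows, each a list of 7 numbers: the shift along the tool's x, y, z in cm, then the turn, a rotation vector about the tool's x, y, z in rad, then the opening, from 0 (shut) to 1 (fully open). In form: [[[x, y, z, ax, ay, az, hand], ...]]. A call has 1 to 20 rows; each row is the pose to reach, as a shift and turn from the pose measured when the call began, along the tool's axes at that moment; what a row does not reach only later rows make up. A row lasts 1/12 s, in which the tool goes at most 41.7 mm and 7.16 degrees, less where a joint would pass 70% of its speed; a pose out of reach is approached as far as the arm can. A call with a gripper value outside its range is refused whole. The fingers move at their own pace and stop on an object; "force" is the grip in N (left out, the last holds). Time passes only in rows, so rows that repeat a pose let the fingers close. It gives the time, the measured TCP pose, the force and the opening at its end, in the units of the state.
- ctrl.get_obs(): the state, without advancing time (a new reading comes with each control period).
- ctrl.camera(name): name is "scene" or "top" or "wrist"; returns a dict with "frame" (400x640x3 uint8, blue, green, red), "fovy" (degrees; the focal length in pixels is half the picture's height over the tangent of half this angle, whatever the lens; pixels are square), "cx", "cy" (the principal point, pixels), "D" ([k1, k2, p1, p2, k3] as OpenCV has them; the pictures are not rectified), "world_to_cam" (4x4, takes a point from world to camera coordinates). Camera axes: x right, y up, looking along -z (the intrinsics and any distortion apply to the point x, -y, -z); pixel columns grow to the right and rows downward; lengths in m; the calibration is good to about 2 mm. A picture is of the moment at which its call begins. There is no depth.
- ctrl.hand_in(): hands the job in, once; it reports no verdict.
The state is a dict: "time_s": time; "qpos": joint angles; "joint_vel": joint speeds; "tau": joint torques, N m; "ee_pos": TCP position; "eef_rot": TCP orientation; "force": force on the tool from outside, world axes, zero at the start; "moment": the same for the moment, N m; "grip_width": finger opening in m.
Only numpy, scipy, OpenCV 4.12 (cv2) and the standard library are available. Lean on these libraries where they do the work, as an engineer would, in place of code of your own. Each camera call takes 0.05 s, during which the arm holds its last target. There are 200 camera calls.

### The job

Lay out the class rover for assembly: set the battery pack flat and lengthwise on the middle of the long chassis deck, between its two hoops, and the controller squarely on top of the battery pack, lined up with it. Stand the two-eyed sensor on the middle of the short deck's open flat, behind its single hoop and parallel to it, and lay the wheel flat on the bench to the left of the long deck (left when looking along the deck towards its rounded nose), level with the middle between the hoops and with about three centimetres of bench showing between deck and wheel. Leave the gear, the grease pot and the screwdriver where they are.

Things in the scene. Friction and masses are not known exactly. Their poses are not given: they have to be found in the camera images.
- long_deck: Long deck: grey plate fixed to the bench, 14 mm thick, 84 wide (y), from x = -68 to +102; its +x end is a half-round nose, the other end square. Two black hoops (8 thick, 80 wide, tops 44 above the bench) cross it at x = -58 and +58. Origin: on the bench under the middle between the hoops; x to the nose (away from the robot, within 0.3 rad), y to its left. The decks may swap sides.
- short_deck: Short deck: grey plate fixed to the bench, 14 mm thick, 84 by 84, square corners, with one black hoop (8 thick, 80 wide, top 44 above the bench) across its far end at x = +40. Its open flat runs from x = -36 to +36. Origin: on the bench under the middle of that flat; x to the hoop (away from the robot, within 0.3 rad), y along the hoop, z up.
- battery_mid (a point): Battery pack: black box, 70 (x) by 44 (y) by 24 mm high, two bright strips along its top. Loose, about 0.16 kg, lies flat on the bench. Point: its centre, 12 mm above its underside; x along its length, z up.
- controller_mid (a point): Controller: white box, 66 (x) by 50 (y) by 20 mm high, a black screen and three round keys on top. Loose, about 0.12 kg, lies flat on the bench. Point: its centre, 10 mm above its underside; x along its length, z up.
- sensor_mid (a point): Sensor: upright grey block, 20 (x) by 46 (y) by 32 mm high, with two round metal eyes, 16 mm wide, standing 8 mm out of its +x face. Loose, about 0.05 kg, stands on the bench. Point: centre of the block (without eyes), 16 mm above its underside; z up. The eyes may face either way when it is set down.
- wheel_mid (a point): Wheel: black tyre 60 mm in diameter and 26 mm thick with a white hub disc, lying flat on the bench. Loose, about 0.06 kg. Point: its centre, 13 mm above the bench; z along its axle.
- gear: Bystander: white toothed gear, 51 mm across, 12 mm thick, lying flat. Origin: centre of its underside.
- grease_pot: Bystander: small jar with a black cap, 38 mm across, 42 mm high. Origin: centre of its underside.
- driver: Bystander: screwdriver 150 mm long lying on the bench, under 30 mm high. Origin: under its middle; handle towards its -x.
Mind the look-alikes: they are no part of the job. Leave any green or red look-alike of the part that bears battery_mid alone.

How it is judged:
At the end, for the whole second after the job is handed in: Battery within 15 mm of mid-deck, controller on it within 12 mm, sensor within 15 mm of mid-flat, each flat and parallel to 0.25 rad; wheel flat on the bench left of the long deck, gap 15 to 45 mm, within 15 mm of level with mid-deck; all released, at rest (horizontal distance between battery_mid and long_deck below 0.015 m and z of battery_mid in the frame of long_deck between 0.022 and 0.03 m and angle between the x axis of battery_mid and the x axis of long_deck, either way round below 0.25 rad and angle between each of battery_mid, controller_mid, sensor_mid, wheel_mid's own z axis and vertical below 0.1 rad and horizontal distance between controller_mid and battery_mid below 0.012 m and z of controller_mid in the frame of battery_mid between 0.018 and 0.026 m and angle between the x axis of controller_mid and the x axis of battery_mid, either way round below 0.25 rad and horizontal distance between sensor_mid and short_deck below 0.015 m and z of sensor_mid in the frame of short_deck between 0.026 and 0.034 m and angle between the y axis of sensor_mid and the y axis of short_deck, either way round below 0.25 rad and y of wheel_mid in the frame of long_deck between 0.087 and 0.117 m and x of wheel_mid in the frame of long_deck between -0.015 and 0.015 m and height (world z) of wheel_mid between 0.009 and 0.017 m and linear speed of each of battery, controller, sensor, wheel below 0.02 m/s); the robot touches nothing.
It fails at once if the gear is moved more than 3 cm (distance of gear from where it was at the start of the episode above 0.03 m).
It fails at once if the grease pot is moved more than 3 cm (distance of grease_pot from where it was at the start of the episode above 0.03 m).
It fails at once if the screwdriver is moved more than 3 cm (distance of driver from where it was at the start of the episode above 0.03 m).
It also fails if it takes over 93 s, if anything falls off the work surface, if the arm or the gripper's body presses on something with over 40 N, if the wrist force passes 120 N, or if a joint passes its speed limit or range.

## Working session

There is one attempt and no reset: what is moved stays moved. The work goes in short steps, Python scripts to look and compute and a tool call to move; the robot and the scene stay as the last step left them, time stands still between calls to the robot, and variables do not carry over. Pictures are saved under pics/ and viewed, about 12 in all and at most 16, crops included, and the job is handed in when it is done.

Besides the shell and the picture viewer there is one more tool, called after "Emit:" as name(argument=value, ...) on one line, values as JSON. play_rows: Moves the arm, as the interface text tells. Its arguments: {"type":"object","properties":{"steps":{"type":"array"},"force":{"type":"number"}},"required":["steps"]}

```bash
ls; mkdir -p pics
python3 - <<'E'
from station import ctrl
import cv2
for n in("top","scene"):
    c=ctrl.camera(n); cv2.imwrite(f"pics/{n}0.png",c["frame"]); print(n,c["fovy"],c["cx"],c["cy"],c["D"],c["world_to_cam"])
o=ctrl.get_obs(); print(o)
E
```

```text
pics
top 55.48397529112518 320.1351387462544 200.99772318694508 [0.02556735 0.         0.         0.         0.        ] [[ 0.02913054 -0.9990077   0.03369012 -0.05838454]
 [ 0.98537192  0.03436198  0.16691745 -0.57287776]
 [-0.16790948  0.0283349   0.98539512 -1.01852482]
 [ 0.          0.          0.          1.        ]]
scene 57.94235755565641 323.972860271151 204.05586880183023 [0.00676743 0.         0.         0.         0.        ] [[-0.83506486  0.55012754 -0.00513495  0.46868856]
 [-0.39473463 -0.5926329   0.7021188   0.18920152]
 [ 0.38321175  0.58834168  0.7120413  -1.40224857]
 [ 0.          0.          0.          1.        ]]
{'time_s': 0.1, 'qpos': array([-1.27659034e+00,  3.00435107e-01,  1.52148720e+00,  1.27055121e-05,
        1.32070893e+00, -6.66134159e-02]), 'joint_vel': array([ 0.0011352 , -0.0011269 , -0.00177831, -0.0005939 ,  0.00018241,
       -0.00093142]), 'tau': array([ 2.95298989e-03, -5.32640648e+01, -3.53281438e+01,  7.10438169e-02,
        2.34705757e-02, -6.71090243e-05]), 'ee_pos': array([ 0.19410054, -0.51437069,  0.20494579]), 'eef_rot': array([-3.14151124e+00,  1.03545345e-03, -1.20998003e+00]), 'force': array([-0.6232061 , -0.03936127,  0.5009086 ]), 'moment': array([-0.04136634,  0.03537671, -0.00191707]), 'grip_width': 0.09387075334213488}
```

View pics/top0.png

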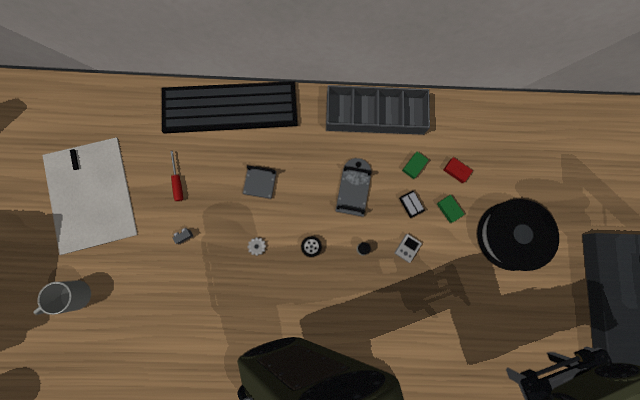

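View pics/scene0.png

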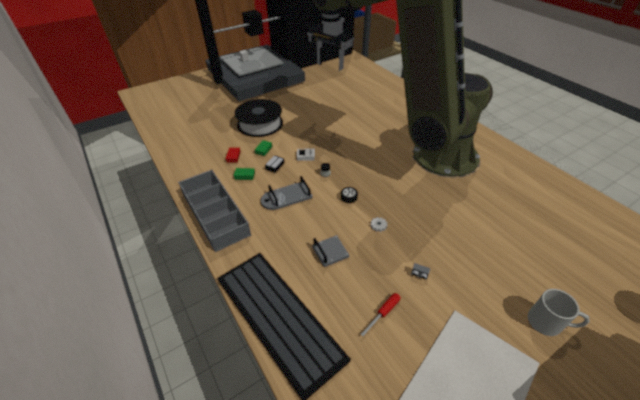

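The top view shows these, by pixel:
- **Decks:** long deck (355,187), nose up; short deck (260,182).
- **Parts:** battery, black with two strips, (412,204); controller (408,248); sensor (182,235); wheel (311,246).
- **Bystanders:** gear (257,246), pot (364,248), driver (177,180).
- **Look-alikes:** green (416,165) and (451,209), red (458,170). The black one at (412,204) fits the battery description.

Next I'll make an enlarged metric ortho view to confirm this.

```bash
cat > h.py <<'E'
import cv2, numpy as np
from scipy.spatial.transform import Rotation as R
F=np.diag([1.,-1,-1])
def KM(c):
    f=c["frame"].shape[0]/2/np.tan(np.radians(c["fovy"]/2))
    return np.array([[f,0,c["cx"]],[0,f,c["cy"]],[0,0,1]])
def proj(c,P):
    T=np.array(c["world_to_cam"]); A=F@T[:3,:3]; t=F@T[:3,3]
    return cv2.projectPoints(np.asarray(P,float).reshape(-1,1,3),cv2.Rodrigues(A)[0],t,KM(c),np.array(c["D"],float))[0].reshape(-1,2)
def unproj(c,uv,z):
    T=np.array(c["world_to_cam"]); n=cv2.undistortPoints(np.asarray(uv,float).reshape(-1,1,2),KM(c),np.array(c["D"],float)).reshape(-1,2)
    d=np.c_[n,np.ones(len(n))]@(F@T[:3,:3]); o=-T[:3,:3].T@T[:3,3]
    return o+d*((z-o[2])/d[:,2])[:,None]
def ortho(c,x1,x0,y1,y0,z,s):
    """picture with x up, y left; s px per m; pixel (i,j)->x=x1-i/s,y=y1-j/s"""
    h,w=int((x1-x0)*s),int((y1-y0)*s); j,i=np.meshgrid(np.arange(w),np.arange(h))
    P=np.stack([x1-i/s,y1-j/s,0*i+z],-1)
    m=proj(c,P).reshape(h,w,2).astype(np.float32)
    return cv2.remap(c["frame"],m[...,0],m[...,1],cv2.INTER_CUBIC)
def grid(im,x1,y1,s,d=.05):
    h,w=im.shape[:2]
    for k in range(-40,41):
        i=int(round((x1-k*d)*s)); j=int(round((y1-k*d)*s))
        if 0<=i<h: cv2.line(im,(0,i),(5,i),(0,255,255),1); cv2.putText(im,f"{k*d:.2f}",(6,i+4),0,.35,(0,255,255),1)
        if 0<=j<w: cv2.line(im,(j,0),(j,5),(0,255,255),1); cv2.putText(im,f"{k*d:.2f}",(j-12,16),0,.35,(0,255,255),1)
    return im
E
python3 - <<'E'
from station import ctrl
from h import *
c=ctrl.camera("top")
for n,uv in dict(long=(355,187),short=(260,182),bat=(412,204),con=(408,248),sen=(182,235),wh=(311,246),gear=(257,246),pot=(364,248),drv=(177,180)).items(): print(n,unproj(c,[uv],.02)[0].round(3))
im=ortho(c,.75,.4,.05,-.35,.014,2000)
cv2.imwrite("pics/or1.png",cv2.resize(grid(im,.75,.05,2000),None,fx=1,fy=1)[:, :800])
E
```

```text
long [ 0.624 -0.141  0.02 ]
short [0.629 0.135 0.02 ]
bat [ 0.58  -0.308  0.02 ]
con [ 0.453 -0.295  0.02 ]
sen [0.469 0.343 0.02 ]
wh [ 0.45  -0.019  0.02 ]
gear [0.445 0.133 0.02 ]
pot [ 0.449 -0.169  0.02 ]
drv [0.626 0.371 0.02 ]
```

```bash
cat >> h.py <<'E'
def go(o,x,y,z,yaw):
    "shift (cm, tool axes) and turn from the present pose to a pose with the tool down; yaw taken modulo pi nearest"
    R0=R.from_euler("xyz",o["eef_rot"]); y0=o["eef_rot"][2]
    yaw=y0+(yaw-y0+np.pi/2)%np.pi-np.pi/2
    d=R0.inv().apply(np.array([x,y,z])-o["ee_pos"])*100
    r=(R0.inv()*R.from_euler("xyz",[np.pi,0,yaw])).as_rotvec()
    print("go",(x,y,z,round(yaw,3)),"->",d.round(2),r.round(3),"q6 would be",round(np.arctan2(y,x)-yaw,2))
E
python3 - <<'E'
from station import ctrl
from h import *
c=ctrl.camera("wrist"); o=ctrl.get_obs()
T=c["world_to_cam"]; Ri=R.from_euler("xyz",o["eef_rot"])
print(Ri.inv().apply(-T[:3,:3].T@T[:3,3]-o["ee_pos"]), c["fovy"],"view dir in tool",Ri.inv().apply(-T[2,:3]),"right",Ri.inv().apply(T[0,:3]))
go(o,.53,-.22,.33,-1.57); go(o,.53,-.22,.33,0)
E
```

```text
[-9.22589032e-05 -7.16015384e-02 -1.77987244e-01] 62.65469087922763 view dir in tool [4.01952148e-04 2.48479615e-01 9.68637042e-01] right [ 9.99999439e-01 -1.04903521e-03 -1.45862746e-04]
go (0.53, -0.22, 0.33, np.float64(-1.57)) -> [-15.7  -41.82 -12.48] [0.    0.001 0.36 ] q6 would be 1.18
go (0.53, -0.22, 0.33, np.float64(0.0)) -> [-15.7  -41.82 -12.48] [-0.00e+00  1.00e-03 -1.21e+00] q6 would be -0.39
```

View pics/or1.png

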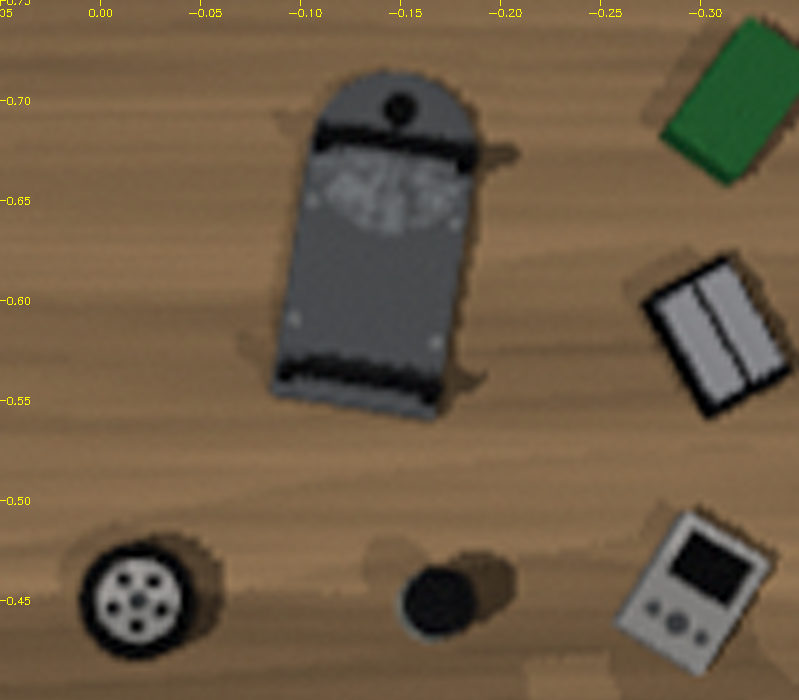

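The ortho crop confirms it: the black box with two bright strips at crop pixel (718,336) is the battery, and the green box is separate. Long deck is at about (.615,-.137), yaw ≈ -0.149. Next come the battery move numbers and an ortho view of the left side.

Run:
```python
from station import ctrl
from h import *
o=ctrl.get_obs(); go(o,.580,-.306,.12,.521+np.pi/2)
c=ctrl.camera("top")
im=ortho(c,.75,.40,.42,.02,.014,2000)
cv2.imwrite("pics/or2.png",grid(im,.75,.42,2000))
```

```text
go (0.58, -0.306, 0.12, np.float64(-1.05)) -> [ -5.87 -43.46   8.52] [-0.     0.001 -0.16 ] q6 would be 0.56
```

View pics/or2.png

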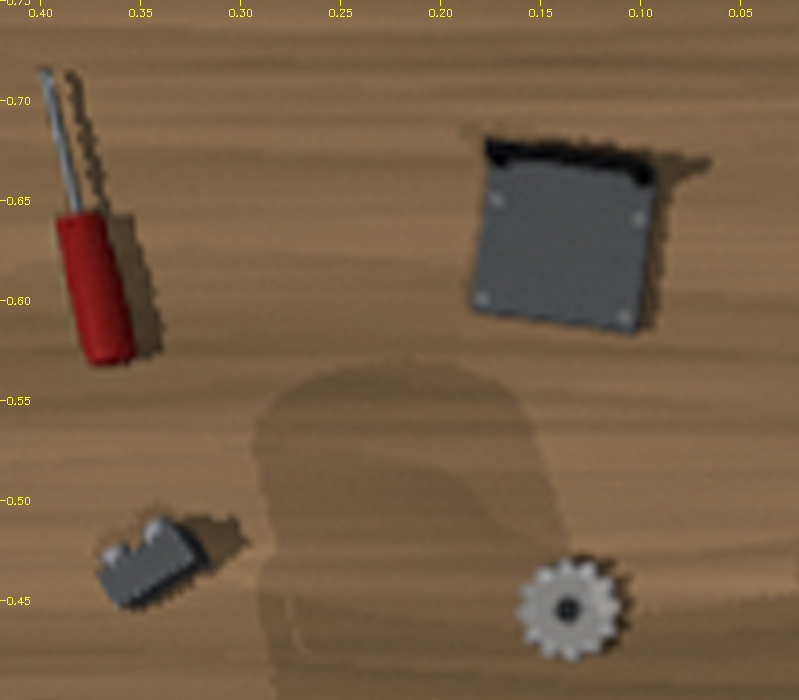

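The left ortho shows the following:
- **Short deck:** near edge (471,313)–(637,332), hoop at about (570,156). Origin is about (.625,.1375), yaw -0.112.
- **Sensor:** centred near (150,564), so (.467,.339), yaw ≈ .53.
- **Controller:** (.454,-.296), yaw -.58.

Next I'll go above the battery.

Emit:
play_rows(steps=[[[-5.87, -43.46, 5, 0, 0, -0.16, 0.8], [-5.87, -43.46, 5, 0, 0, -0.16, 0.8], [-5.87, -43.46, 5, 0, 0, -0.16, 0.8], [-5.87, -43.46, 5, 0, 0, -0.16, 0.8], [-5.87, -43.46, 5, 0, 0, -0.16, 0.8], [-5.87, -43.46, 5, 0, 0, -0.16, 0.8], [-5.87, -43.46, 5, 0, 0, -0.16, 0.8], [-5.87, -43.46, 5, 0, 0, -0.16, 0.8], [-5.87, -43.46, 5, 0, 0, -0.16, 0.8], [-5.87, -43.46, 5, 0, 0, -0.16, 0.8], [-5.87, -43.46, 5, 0, 0, -0.16, 0.8], [-5.87, -43.46, 5, 0, 0, -0.16, 0.8], [-5.87, -43.46, 5, 0, 0, -0.16, 0.8], [-5.87, -43.46, 8.52, 0, 0, -0.16, 0.8], [-5.87, -43.46, 8.52, 0, 0, -0.16, 0.8], [-5.87, -43.46, 8.52, 0, 0, -0.16, 0.8]]], force=15)

```text
time_s: 1.58
ee_pos: [0.5785, -0.3065, 0.1192]
eef_rot: [3.14, 0.003, -1.051]
force: [-0.6, -0.7, -0.1]
grip_width: 0.0751
```

Run:
```python
from station import ctrl
from h import *
o=ctrl.get_obs(); go(o,.580,-.306,.004,.521+np.pi/2)
c=ctrl.camera("wrist"); cv2.imwrite("pics/w1.png",c["frame"]); print(proj(c,[[.58,-.306,.024]]))
def box(cx,cy,yaw,L,W,z):
    r=R.from_euler("z",yaw).as_matrix()
    return np.array([cx,cy,z])+np.array([[a*L/2,b*W/2,0] for a,b in((1,1),(-1,1),(-1,-1),(1,-1))])@r.T
im=c["frame"].copy()
for b in(box(.58,-.306,.521,.07,.044,.024),box(.614,-.137,-.149,.108,.084,.014),box(.454,-.296,-.58,.066,.05,.02)):
    cv2.polylines(im,[proj(c,b).round().astype(int)],True,(0,255,255),1)
cv2.imwrite("pics/w1.png",im)
```

```text
go (0.58, -0.306, 0.004, np.float64(-1.05)) -> [ 0.07 -0.17 11.52] [ 0.002  0.003 -0.001] q6 would be 0.56
[[320.62300554 201.7942904 ]]
```

View pics/w1.png

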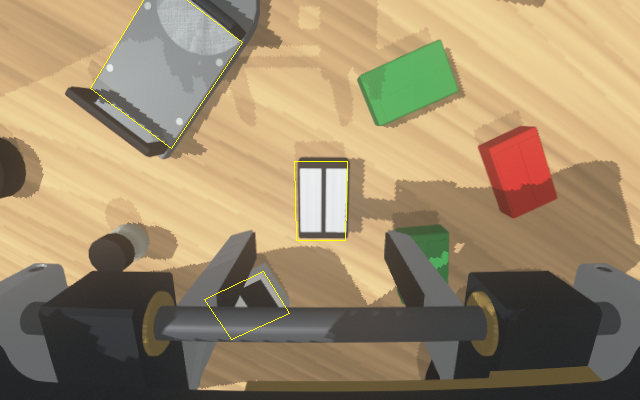

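The overlays lie on the battery (322,200) and long deck; the green box (425,255) clears the right finger. Descending and gripping.

Emit:
play_rows(steps=[[[0.07, -0.17, 4, 0, 0, 0, 0.8], [0.07, -0.17, 8, 0, 0, 0, 0.8], [0.07, -0.17, 11, 0, 0, 0, 0.8], [0.07, -0.17, 11.5, 0, 0, 0, 0.8], [0.07, -0.17, 11.5, 0, 0, 0, 0.3], [0.07, -0.17, 11.5, 0, 0, 0, 0.3], [0.07, -0.17, 11.5, 0, 0, 0, 0.3], [0.07, -0.17, 11.5, 0, 0, 0, 0.3], [0.07, -0.17, 11.5, 0, 0, 0, 0.3], [0.07, -0.17, 9, 0, 0, 0, 0.3], [0.07, -0.17, 5, 0, 0, 0, 0.3], [0.07, -0.17, 2, 0, 0, 0, 0.3], [0.07, -0.17, 2, 0, 0, 0, 0.3]]], force=15)

```text
time_s: 2.72
ee_pos: [0.5836, -0.308, 0.1088]
eef_rot: [-3.137, -0.008, -1.051]
force: [1.4, 0.0, -0.6]
grip_width: 0.0438
```

Run:
```python
from station import ctrl
from h import *
o=ctrl.get_obs(); go(o,.614,-.137,.099,-.149+np.pi/2); go(o,.614,-.137,.020,-.149+np.pi/2); print(o["force"])
```

```text
go (0.614, -0.137, 0.099, np.float64(-1.72)) -> [-13.34 -11.13   0.92] [-0.008 -0.006  0.669] q6 would be 1.5
go (0.614, -0.137, 0.02, np.float64(-1.72)) -> [-13.4  -11.09   8.82] [-0.008 -0.006  0.669] q6 would be 1.5
[ 1.39440387  0.02336675 -0.59415708]
```

Emit:
play_rows(steps=[[[-13.4, -11.1, 0.9, -0.008, -0.006, 0.669, 0.3], [-13.4, -11.1, 0.9, -0.008, -0.006, 0.669, 0.3], [-13.4, -11.1, 0.9, -0.008, -0.006, 0.669, 0.3], [-13.4, -11.1, 0.9, -0.008, -0.006, 0.669, 0.3], [-13.4, -11.1, 0.9, -0.008, -0.006, 0.669, 0.3], [-13.4, -11.1, 0.9, -0.008, -0.006, 0.669, 0.3], [-13.4, -11.1, 0.9, -0.008, -0.006, 0.669, 0.3], [-13.4, -11.1, 0.9, -0.008, -0.006, 0.669, 0.3], [-13.4, -11.1, 0.9, -0.008, -0.006, 0.669, 0.3]]])

```text
time_s: 3.47
ee_pos: [0.6133, -0.1372, 0.0992]
eef_rot: [3.141, -0.001, -1.718]
force: [0.2, -1.3, -2.1]
grip_width: 0.044
```

```bash
cat >> h.py <<'E'
def box(cx,cy,yaw,L,W,z):
    r=R.from_euler("z",yaw).as_matrix()
    return np.array([cx,cy,z])+np.array([[a*L/2,b*W/2,0] for a,b in((1,1),(-1,1),(-1,-1),(1,-1))])@r.T
E
python3 - <<'E'
from station import ctrl
from h import *
o=ctrl.get_obs(); go(o,.614,-.137,.0195,-.149+np.pi/2)
c=ctrl.camera("wrist"); im=c["frame"].copy()
for b in(box(.614,-.137,-.149,.108,.084,.014),box(.614,-.137,-.149,.070,.044,.014)):
    cv2.polylines(im,[proj(c,b).round().astype(int)],True,(0,255,255),1)
cv2.imwrite("pics/w2.png",im)
E
```

```text
go (0.614, -0.137, 0.0195, np.float64(-1.72)) -> [-0.03 -0.07  7.97] [ 0.    -0.001  0.001] q6 would be 1.5
```

View pics/w2.png

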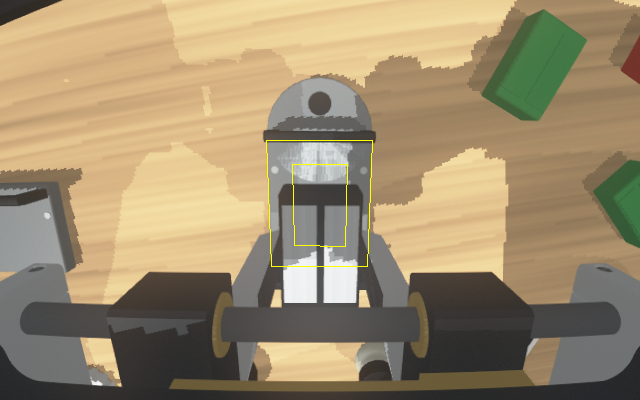

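The deck outline matches the hoops at (320,135), and the held battery is aligned with it. Lowering and releasing.

Emit:
play_rows(steps=[[[0, -0.05, 3, 0, 0, 0, 0.3], [0, -0.05, 5.5, 0, 0, 0, 0.3], [0, -0.05, 7.2, 0, 0, 0, 0.3], [0, -0.05, 8.0, 0, 0, 0, 0.3], [0, -0.05, 8.0, 0, 0, 0, 0.3], [0, -0.05, 8.0, 0, 0, 0, 0.3], [0, -0.05, 8.0, 0, 0, 0, 0.65], [0, -0.05, 8.0, 0, 0, 0, 0.65], [0, -0.05, 8.0, 0, 0, 0, 0.65], [0, -0.05, 6, 0, 0, 0, 0.65], [0, -0.05, 2, 0, 0, 0, 0.65], [0, -0.05, -2, 0, 0, 0, 0.65], [0, -0.05, -2, 0, 0, 0, 0.65]]])

```text
time_s: 4.6
ee_pos: [0.6168, -0.1381, 0.1279]
eef_rot: [-3.13, -0.002, -1.719]
force: [0.5, -0.5, 0.2]
grip_width: 0.0612
```

Run:
```python
from station import ctrl
from h import *
o=ctrl.get_obs(); print(o["ee_pos"]); go(o,.454,-.296,.12,-.58+np.pi/2)
go(o,.454,-.296,.004,-.58+np.pi/2)
```

```text
[ 0.61684457 -0.13813108  0.12787786]
go (0.454, -0.296, 0.12, np.float64(-2.151)) -> [18.01 13.79  0.66] [-0.012  0.001  0.432] q6 would be 1.57
go (0.454, -0.296, 0.004, np.float64(-2.151)) -> [17.99 13.92 12.26] [-0.012  0.001  0.432] q6 would be 1.57
```

Emit:
play_rows(steps=[[[18, 13.8, 0.7, -0.012, 0, 0.432, 0.85], [18, 13.8, 0.7, -0.012, 0, 0.432, 0.85], [18, 13.8, 0.7, -0.012, 0, 0.432, 0.85], [18, 13.8, 0.7, -0.012, 0, 0.432, 0.85], [18, 13.8, 0.7, -0.012, 0, 0.432, 0.85], [18, 13.8, 0.7, -0.012, 0, 0.432, 0.85], [18, 13.8, 0.7, -0.012, 0, 0.432, 0.85], [18, 13.8, 0.7, -0.012, 0, 0.432, 0.85], [18, 13.8, 0.7, -0.012, 0, 0.432, 0.85], [18, 13.8, 0.7, -0.012, 0, 0.432, 0.85], [18, 13.9, 4.5, -0.012, 0, 0.432, 0.85], [18, 13.9, 8.5, -0.012, 0, 0.432, 0.85], [18, 13.9, 11.5, -0.012, 0, 0.432, 0.85], [18, 13.9, 12.2, -0.012, 0, 0.432, 0.85], [18, 13.9, 12.2, -0.012, 0, 0.432, 0.3], [18, 13.9, 12.2, -0.012, 0, 0.432, 0.3], [18, 13.9, 12.2, -0.012, 0, 0.432, 0.3], [18, 13.9, 12.2, -0.012, 0, 0.432, 0.3], [18, 13.9, 12.2, -0.012, 0, 0.432, 0.3], [18, 13.9, 12.2, -0.012, 0, 0.432, 0.3]]], force=15)

```text
time_s: 6.27
ee_pos: [0.4547, -0.2964, 0.0057]
eef_rot: [-3.14, 0.0, -2.151]
force: [0.3, 2.5, 7.4]
grip_width: 0.05
```

Run:
```python
from station import ctrl
from h import *
o=ctrl.get_obs(); print(o["ee_pos"],o["grip_width"])
c=ctrl.camera("top"); im=ortho(c,.75,.4,.05,-.35,.038,1500); cv2.imwrite("pics/or3.png",grid(im,.75,.05,1500))
print("at up"); go(o,.454,-.296,.15,o["eef_rot"][2])
go(o,.614,-.137,.15,-.149+np.pi/2)
```

```text
[ 0.45474582 -0.29640714  0.00567046] 0.05000100318951354
at up
go (0.454, -0.296, 0.15, np.float64(-2.151)) -> [ -0.     0.06 -14.43] [-0.002  0.    -0.   ] q6 would be 1.57
go (0.614, -0.137, 0.15, np.float64(-1.72)) -> [-22.07  -4.61 -14.41] [-0.002  0.    -0.431] q6 would be 1.5
```

View pics/or3.png

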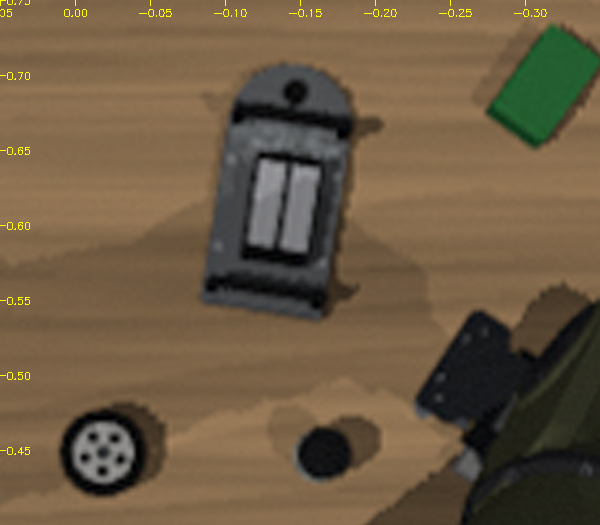

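The battery lies flat between the hoops, centred near crop pixel (283,208), so (.612,-.139), aligned with the deck. The gripper holds the controller at 50.0 mm. Lifting and carrying it.

Emit:
play_rows(steps=[[[0, 0, -4, 0, 0, 0, 0.3], [0, 0, -8, 0, 0, 0, 0.3], [0, 0, -10.5, 0, 0, 0, 0.3], [-22, -4.6, -10.5, 0, 0, -0.431, 0.3], [-22, -4.6, -10.5, 0, 0, -0.431, 0.3], [-22, -4.6, -10.5, 0, 0, -0.431, 0.3], [-22, -4.6, -10.5, 0, 0, -0.431, 0.3], [-22, -4.6, -10.5, 0, 0, -0.431, 0.3], [-22, -4.6, -10.5, 0, 0, -0.431, 0.3], [-22, -4.6, -10.5, 0, 0, -0.431, 0.3], [-22, -4.6, -10.5, 0, 0, -0.431, 0.3], [-22, -4.6, -10.5, 0, 0, -0.431, 0.3], [-22, -4.6, -10.5, 0, 0, -0.431, 0.3]]])

```text
time_s: 7.4
ee_pos: [0.613, -0.1386, 0.111]
eef_rot: [-3.14, -0.0, -1.721]
force: [0.9, -0.6, -0.9]
grip_width: 0.0498
```

Run:
```python
from station import ctrl
from h import *
o=ctrl.get_obs(); print(o["ee_pos"],o["grip_width"]); go(o,.6125,-.1385,.0445,-.152+np.pi/2)
```

```text
[ 0.61296711 -0.13862933  0.11104532] 0.049768401712646466
go (0.6125, -0.1385, 0.0445, np.float64(-1.723)) -> [-0.01  0.06  6.65] [-0.002 -0.     0.002] q6 would be 1.5
```

Emit:
play_rows(steps=[[[0, 0.05, 3, 0, 0, 0, 0.3], [0, 0.05, 5, 0, 0, 0, 0.3], [0, 0.05, 6.2, 0, 0, 0, 0.3], [0, 0.05, 6.65, 0, 0, 0, 0.3], [0, 0.05, 6.65, 0, 0, 0, 0.3], [0, 0.05, 6.65, 0, 0, 0, 0.3], [0, 0.05, 6.65, 0, 0, 0, 0.72], [0, 0.05, 6.65, 0, 0, 0, 0.72], [0, 0.05, 6.65, 0, 0, 0, 0.72], [0, 0.05, 5, 0, 0, 0, 0.72], [0, 0.05, 1, 0, 0, 0, 0.72], [0, 0.05, -3, 0, 0, 0, 0.72], [0, 0.05, -3, 0, 0, 0, 0.72]]])

```text
time_s: 8.48
ee_pos: [0.6153, -0.1393, 0.1497]
eef_rot: [-3.128, -0.002, -1.721]
force: [0.6, 0.2, 1.3]
grip_width: 0.0677
```

Run:
```python
from station import ctrl
from h import *
o=ctrl.get_obs(); print(o["ee_pos"])
# wheel centre: ortho px (103,452) at z=.038, s=1500 ; wheel top z=.026
c=ctrl.camera("top"); p=proj(c,[[.75-452/1500,.05-103/1500,.038]]); w=unproj(c,p,.026); print("wheel",w)
x,y=w[0,:2]; go(o,x,y,.13,-.149); go(o,x,y,.006,-.149)
t=np.array([.614,-.137])+.102*np.array([np.sin(.149),np.cos(.149)]); print("wheel target",t)
```

```text
[ 0.61530174 -0.13928999  0.14973119]
wheel [[ 0.44927035 -0.01876695  0.026     ]]
go (np.float64(0.4492703484937513), np.float64(-0.018766945976317576), 0.13, np.float64(-3.291)) -> [-9.43 18.25  1.71] [-0.012  0.009  1.569] q6 would be 3.25
go (np.float64(0.4492703484937513), np.float64(-0.018766945976317576), 0.006, np.float64(-3.291)) -> [-9.46 18.41 14.11] [-0.012  0.009  1.569] q6 would be 3.25
wheel target [ 0.62914183 -0.03613016]
```

Emit:
play_rows(steps=[[[-9.43, 18.25, 1.7, -0.012, 0.009, -1.572, 0.9], [-9.43, 18.25, 1.7, -0.012, 0.009, -1.572, 0.9], [-9.43, 18.25, 1.7, -0.012, 0.009, -1.572, 0.9], [-9.43, 18.25, 1.7, -0.012, 0.009, -1.572, 0.9], [-9.43, 18.25, 1.7, -0.012, 0.009, -1.572, 0.9], [-9.43, 18.25, 1.7, -0.012, 0.009, -1.572, 0.9], [-9.43, 18.25, 1.7, -0.012, 0.009, -1.572, 0.9], [-9.43, 18.25, 1.7, -0.012, 0.009, -1.572, 0.9], [-9.43, 18.25, 1.7, -0.012, 0.009, -1.572, 0.9], [-9.43, 18.25, 1.7, -0.012, 0.009, -1.572, 0.9], [-9.43, 18.25, 1.7, -0.012, 0.009, -1.572, 0.9], [-9.43, 18.25, 1.7, -0.012, 0.009, -1.572, 0.9], [-9.43, 18.25, 1.7, -0.012, 0.009, -1.572, 0.9], [-9.43, 18.25, 1.7, -0.012, 0.009, -1.572, 0.9], [-9.43, 18.25, 1.7, -0.012, 0.009, -1.572, 0.9], [-9.43, 18.25, 1.7, -0.012, 0.009, -1.572, 0.9]]])

```text
time_s: 9.87
ee_pos: [0.448, -0.0185, 0.1268]
eef_rot: [3.127, -0.007, -0.152]
force: [-0.1, 0.1, 0.2]
grip_width: 0.0847
```

Run:
```python
from station import ctrl
from h import *
o=ctrl.get_obs(); go(o,.449,-.019,.006,-.149)
c=ctrl.camera("top"); im=ortho(c,.75,.4,.10,-.30,.058,1500)
cv2.imwrite("pics/or4.png",grid(im,.75,.10,1500))
```

```text
go (0.449, -0.019, 0.006, np.float64(-0.149)) -> [ 0.02 -0.14 12.08] [ 0.015 -0.007 -0.003] q6 would be 0.11
```

View pics/or4.png

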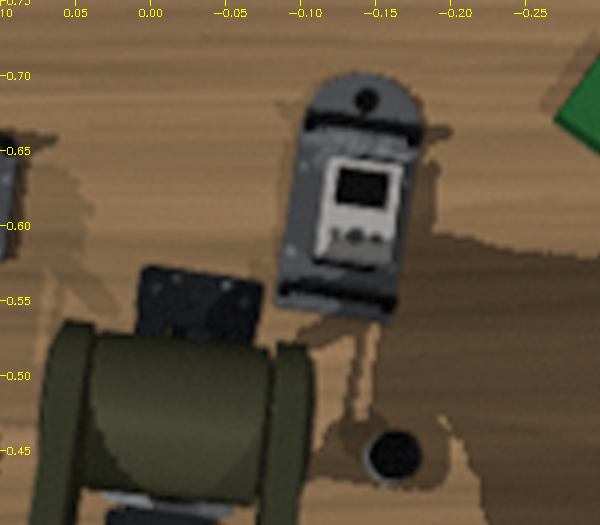

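The controller sits squarely on the battery, centred near pixel (360,208), so about (.611,-.140). Now the wheel: descend, grip and lift.

Emit:
play_rows(steps=[[[0, -0.1, 4, 0.015, -0.007, 0, 0.9], [0, -0.1, 8, 0.015, -0.007, 0, 0.9], [0, -0.1, 11, 0.015, -0.007, 0, 0.9], [0, -0.1, 12, 0.015, -0.007, 0, 0.9], [0, -0.1, 12, 0.015, -0.007, 0, 0.9], [0, -0.1, 12, 0.015, -0.007, 0, 0.4], [0, -0.1, 12, 0.015, -0.007, 0, 0.4], [0, -0.1, 12, 0.015, -0.007, 0, 0.4], [0, -0.1, 12, 0.015, -0.007, 0, 0.4], [0, -0.1, 12, 0.015, -0.007, 0, 0.4], [0, -0.1, 12, 0.015, -0.007, 0, 0.4], [0, -0.1, 9, 0.015, -0.007, 0, 0.4], [0, -0.1, 6, 0.015, -0.007, 0, 0.4], [0, -0.1, 4, 0.015, -0.007, 0, 0.4], [0, -0.1, 4, 0.015, -0.007, 0, 0.4]]])

```text
time_s: 11.17
ee_pos: [0.4503, -0.0183, 0.091]
eef_rot: [-3.141, -0.007, -0.151]
force: [0.3, 0.2, 0.0]
grip_width: 0.0596
```

Run:
```python
from station import ctrl
from h import *
o=ctrl.get_obs(); print(o["ee_pos"],o["grip_width"]); go(o,.629,-.036,.09,-.149); go(o,.629,-.036,.008,-.149)
```

```text
[ 0.45032549 -0.01827817  0.09095626] 0.05959705143035054
go (0.629, -0.036, 0.09, np.float64(-0.149)) -> [17.93 -0.94  0.23] [-0.001 -0.007 -0.002] q6 would be 0.09
go (0.629, -0.036, 0.008, np.float64(-0.149)) -> [17.87 -0.94  8.43] [-0.001 -0.007 -0.002] q6 would be 0.09
```

Emit:
play_rows(steps=[[[17.9, -0.94, 0.2, 0, -0.007, 0, 0.4], [17.9, -0.94, 0.2, 0, -0.007, 0, 0.4], [17.9, -0.94, 0.2, 0, -0.007, 0, 0.4], [17.9, -0.94, 0.2, 0, -0.007, 0, 0.4], [17.9, -0.94, 0.2, 0, -0.007, 0, 0.4], [17.9, -0.94, 0.2, 0, -0.007, 0, 0.4], [17.9, -0.94, 0.2, 0, -0.007, 0, 0.4], [17.9, -0.94, 3.5, 0, -0.007, 0, 0.4], [17.9, -0.94, 6, 0, -0.007, 0, 0.4], [17.9, -0.94, 7.8, 0, -0.007, 0, 0.4], [17.9, -0.94, 8.3, 0, -0.007, 0, 0.4], [17.9, -0.94, 8.3, 0, -0.007, 0, 0.4], [17.9, -0.94, 8.3, 0, -0.007, 0, 0.8], [17.9, -0.94, 8.3, 0, -0.007, 0, 0.8], [17.9, -0.94, 8.3, 0, -0.007, 0, 0.8], [17.9, -0.94, 5, 0, -0.007, 0, 0.8], [17.9, -0.94, 1, 0, -0.007, 0, 0.8], [17.9, -0.94, -3, 0, -0.007, 0, 0.8], [17.9, -0.94, -5, 0, -0.007, 0, 0.8], [17.9, -0.94, -5, 0, -0.007, 0, 0.8]]])

```text
time_s: 12.83
ee_pos: [0.6303, -0.0361, 0.1485]
eef_rot: [-3.141, -0.009, -0.151]
force: [0.8, 0.3, 0.8]
grip_width: 0.0752
```

Run:
```python
from station import ctrl
from h import *
o=ctrl.get_obs(); print(o["ee_pos"],o["grip_width"]); go(o,.467,.339,.14,.53+np.pi/2-1e-9)
```

```text
[ 0.6302681  -0.03612832  0.14853348] 0.07524691866425627
go (0.467, 0.339, 0.14, np.float64(-1.041)) -> [-21.8  -34.62   0.68] [-0.005 -0.008  0.889] q6 would be 1.67
```

Emit:
play_rows(steps=[[[-21.8, -34.6, 0.7, 0, -0.008, 0.889, 0.8], [-21.8, -34.6, 0.7, 0, -0.008, 0.889, 0.8], [-21.8, -34.6, 0.7, 0, -0.008, 0.889, 0.8], [-21.8, -34.6, 0.7, 0, -0.008, 0.889, 0.8], [-21.8, -34.6, 0.7, 0, -0.008, 0.889, 0.8], [-21.8, -34.6, 0.7, 0, -0.008, 0.889, 0.8], [-21.8, -34.6, 0.7, 0, -0.008, 0.889, 0.8], [-21.8, -34.6, 0.7, 0, -0.008, 0.889, 0.8], [-21.8, -34.6, 0.7, 0, -0.008, 0.889, 0.8], [-21.8, -34.6, 0.7, 0, -0.008, 0.889, 0.8], [-21.8, -34.6, 0.7, 0, -0.008, 0.889, 0.8], [-21.8, -34.6, 0.7, 0, -0.008, 0.889, 0.8], [-21.8, -34.6, 0.7, 0, -0.008, 0.889, 0.8], [-21.8, -34.6, 0.7, 0, -0.008, 0.889, 0.8], [-21.8, -34.6, 0.7, 0, -0.008, 0.889, 0.8]]])

```text
time_s: 14.08
ee_pos: [0.4676, 0.3375, 0.1397]
eef_rot: [-3.137, 0.002, -1.042]
force: [0.2, -0.2, -0.3]
grip_width: 0.0754
```

Run:
```python
from station import ctrl
from h import *
o=ctrl.get_obs(); go(o,.467,.339,.010,.53+np.pi/2)
c=ctrl.camera("wrist"); im=c["frame"].copy()
for b in(box(.467,.339,.53,.02,.046,.032),box(.625,.1375,-.112,.072,.084,.014)):
    cv2.polylines(im,[proj(c,b).round().astype(int)],True,(0,255,255),1)
cv2.imwrite("pics/w3.png",im)
```

```text
go (0.467, 0.339, 0.01, np.float64(-1.041)) -> [-0.14  0.04 12.97] [-0.004  0.002 -0.001] q6 would be 1.67
```

View pics/w3.png

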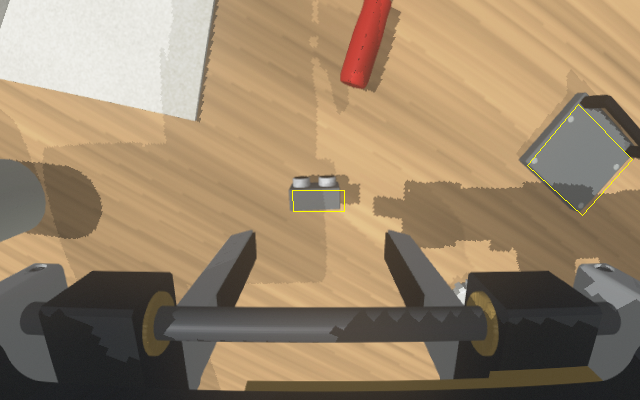

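The sensor at (317,198) is within about 2 mm of the overlay, and the short deck outline fits. Gripping the sensor across its 46 mm length.

Emit:
play_rows(steps=[[[-0.15, -0.05, 4, 0, 0, 0, 0.8], [-0.15, -0.05, 8, 0, 0, 0, 0.8], [-0.15, -0.05, 11.5, 0, 0, 0, 0.8], [-0.15, -0.05, 13.3, 0, 0, 0, 0.8], [-0.15, -0.05, 13.3, 0, 0, 0, 0.8], [-0.15, -0.05, 13.3, 0, 0, 0, 0.3], [-0.15, -0.05, 13.3, 0, 0, 0, 0.3], [-0.15, -0.05, 13.3, 0, 0, 0, 0.3], [-0.15, -0.05, 13.3, 0, 0, 0, 0.3], [-0.15, -0.05, 13.3, 0, 0, 0, 0.3], [-0.15, -0.05, 13.3, 0, 0, 0, 0.3], [-0.15, -0.05, 10, 0, 0, 0, 0.3], [-0.15, -0.05, 6, 0, 0, 0, 0.3], [-0.15, -0.05, 4, 0, 0, 0, 0.3], [-0.15, -0.05, 4, 0, 0, 0, 0.3]]], force=12)

```text
time_s: 15.38
ee_pos: [0.4692, 0.3405, 0.1051]
eef_rot: [-3.129, 0.002, -1.042]
force: [-0.9, 0.9, 0.8]
grip_width: 0.046
```

Run:
```python
from station import ctrl
from h import *
o=ctrl.get_obs(); print(o["ee_pos"],o["grip_width"]); go(o,.625,.1375,.10,-.112+np.pi/2)
```

```text
[0.46923229 0.34053449 0.1050886 ] 0.04602064941400324
go (0.625, 0.1375, 0.1, np.float64(-1.683)) -> [25.39 -3.2   0.5 ] [-0.011  0.006  0.641] q6 would be 1.9
```

Emit:
play_rows(steps=[[[25.4, -3.2, 0.5, -0.011, 0.006, 0.641, 0.3], [25.4, -3.2, 0.5, -0.011, 0.006, 0.641, 0.3], [25.4, -3.2, 0.5, -0.011, 0.006, 0.641, 0.3], [25.4, -3.2, 0.5, -0.011, 0.006, 0.641, 0.3], [25.4, -3.2, 0.5, -0.011, 0.006, 0.641, 0.3], [25.4, -3.2, 0.5, -0.011, 0.006, 0.641, 0.3], [25.4, -3.2, 0.5, -0.011, 0.006, 0.641, 0.3], [25.4, -3.2, 0.5, -0.011, 0.006, 0.641, 0.3], [25.4, -3.2, 0.5, -0.011, 0.006, 0.641, 0.3], [25.4, -3.2, 0.5, -0.011, 0.006, 0.641, 0.3], [25.4, -3.2, 0.5, -0.011, 0.006, 0.641, 0.3], [25.4, -3.2, 0.5, -0.011, 0.006, 0.641, 0.3]]])

```text
time_s: 16.38
ee_pos: [0.6245, 0.1386, 0.1001]
eef_rot: [-3.141, 0.0, -1.681]
force: [0.7, -0.3, -1.4]
grip_width: 0.0459
```

Run:
```python
from station import ctrl
from h import *
o=ctrl.get_obs(); go(o,.625,.1375,.0225,-.112+np.pi/2)
c=ctrl.camera("wrist"); im=c["frame"].copy()
for b in(box(.625,.1375,-.112,.072,.084,.014),box(.625,.1375,-.112,.02,.046,.014)):
    cv2.polylines(im,[proj(c,b).round().astype(int)],True,(0,255,255),1)
cv2.imwrite("pics/w4.png",im)
```

```text
go (0.625, 0.1375, 0.0225, np.float64(-1.683)) -> [ 0.11 -0.05  7.76] [-0.     0.     0.002] q6 would be 1.9
```

View pics/w4.png

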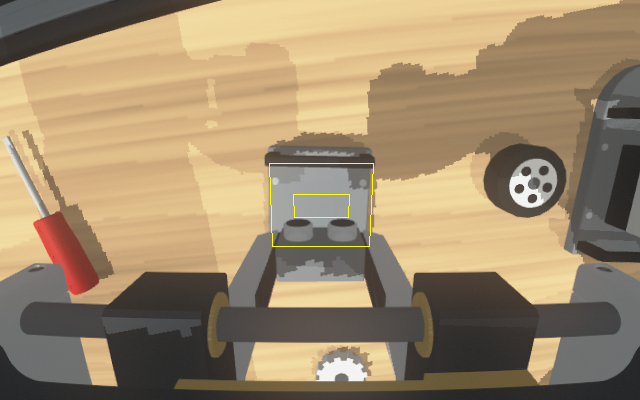

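The sensor is held level and square, eyes towards the hoop, with the target outline centred on the flat at (321,206). The wheel is flat at (525,180). Lowering the sensor.

Emit:
play_rows(steps=[[[0.1, -0.05, 3, 0, 0, 0, 0.3], [0.1, -0.05, 5.5, 0, 0, 0, 0.3], [0.1, -0.05, 7.2, 0, 0, 0, 0.3], [0.1, -0.05, 7.9, 0, 0, 0, 0.3], [0.1, -0.05, 7.9, 0, 0, 0, 0.3], [0.1, -0.05, 7.9, 0, 0, 0, 0.3], [0.1, -0.05, 7.9, 0, 0, 0, 0.65], [0.1, -0.05, 7.9, 0, 0, 0, 0.65], [0.1, -0.05, 7.9, 0, 0, 0, 0.65], [0.1, -0.05, 7.9, 0, 0, 0, 0.65], [0.1, -0.05, 5, 0, 0, 0, 0.65], [0.1, -0.05, 1, 0, 0, 0, 0.65], [0.1, -0.05, -3, 0, 0, 0, 0.65], [0.1, 10, -7, 0, 0, 0, 0.65], [0.1, 20, -10, 0, 0, 0, 0.65], [0.1, 20, -10, 0, 0, 0, 0.65], [0.1, 20, -10, 0, 0, 0, 0.65], [0.1, 20, -10, 0, 0, 0, 0.65], [0.1, 20, -10, 0, 0, 0, 0.65]]])

```text
time_s: 18.02
ee_pos: [0.4221, 0.1602, 0.2027]
eef_rot: [-3.138, 0.002, -1.68]
force: [0.2, 0.2, 0.9]
grip_width: 0.0611
```

Run:
```python
from station import ctrl
from h import *
c=ctrl.camera("top"); im=ortho(c,.75,.4,.25,-.25,.02,1600)
cv2.imwrite("pics/or5.png",grid(im,.75,.25,1600))
c=ctrl.camera("wrist"); im=c["frame"].copy()
a,s,t=(.614,-.137),-.149,(.629,-.036)
for b in(box(.612,-.139,s,.066,.05,.058),box(.625,.1375,-.112,.02,.046,.046),box(.614,-.137,s,.108,.084,.014)): cv2.polylines(im,[proj(c,b).round().astype(int)],True,(0,255,255),1)
cir=[[t[0]+.03*np.cos(k),t[1]+.03*np.sin(k),.026] for k in np.linspace(0,6.3,40)]
cv2.polylines(im,[proj(c,cir).round().astype(int)],True,(0,255,255),1)
cv2.imwrite("pics/w5.png",im)
```

```text
(no output)
```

View pics/or5.png

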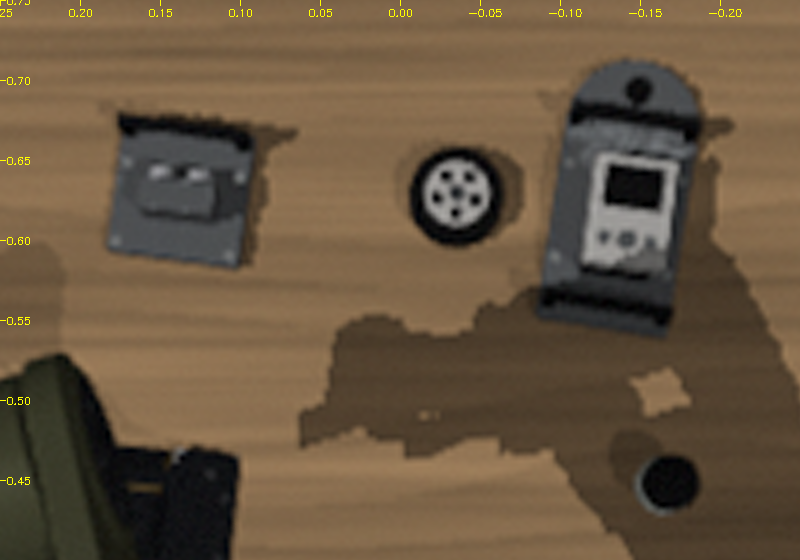

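View pics/w5.png

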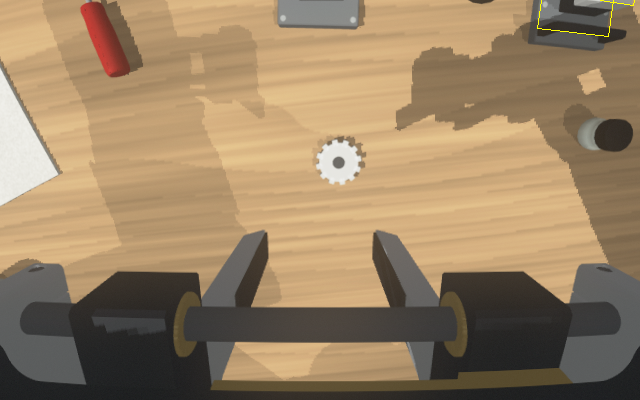

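The final top view shows:
- The controller squarely on the battery at (630,208).
- The wheel flat at (456,196), so (.628,-.035); the target was (.629,-.036).
- The sensor upright at (177,190), so about (.624,.136), parallel to the hoop.
- The gear, pot and driver where they were. The arm is clear.

The job is ready to hand in.

Run:
```python
from station import ctrl
print(ctrl.hand_in())
```

```text
the job is handed in; nothing more can be done
None
```

I laid out all four parts with the arm and handed the job in at about 18 s of the 93 s; no verdict was reported. These are estimates from the top camera, and every offset is inside its tolerance:

| Part | Measured position (m) | Check |
|---|---|---|
| Battery | (.612, -.139) | about 3 mm from mid-deck, flat and parallel to the deck |
| Controller | (.611, -.140) | about 1–2 mm from the battery's centre, squarely on top |
| Sensor | (.624, .136) | about 2 mm from mid-flat, upright and parallel to the hoop, eyes facing it |
| Wheel | (.628, -.035) | within 2 mm of its target, flat on the bench, about 3 cm from the deck |

- **Bystanders:** none of the moves touched the gear, grease pot or screwdriver, and they look unmoved in the last pictures. I judged that by eye and did not measure it.
- **Last wrist picture:** it did not cover the placed parts, so the final check rests on the top view alone.
- **Disagreement:** before the sensor grasp, its outline in the wrist picture was about 2 mm off my measurement, and the grip took that up. No check failed.

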